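# Find the spacer that fills the gap in the shipping cradle

## Robot

A 6-joint arm with a two-finger parallel gripper is mounted at the origin on a cart in front of the work surface, level with it; the furniture and walls round the work are solid. World frame = base frame: x ahead of the robot, y to its left, z up, the work surface at z = 0. Lengths are in m, angles in rad, forces in N, time in s.
With the tool pointing down it reaches from about 0.275 to 0.725 m from the base axis. Payload 5.6 kg.
Tool frame: the origin (TCP) lies midway between the tips of the shut fingers; the grasp point (between the pads) lies 19 mm behind it; z points along the fingers, y is the line along which they close (so a half turn about z gives the same grasp; the last joint's range is limited). The gripper opens to 85 mm and grips with 20 to 120 N. Pads are 22 mm wide; open, the fingers measure 114 mm over their backs; the gripper's body (76 mm by 85 mm) begins 54 mm behind the grasp point. The pads swing forward as they close: fully open they stand 13 mm farther back than shut.
Start: joints at [-0.956, 0.255, 0.108, 0, -1.424, -0.285], TCP at [0.178, -0.52, 0.231] pointing down, gripper open.
Joint ranges: [-2.95, 2.95], [-1.21, 1.97], [-1.09, 1.5], [-2.87, 1.71], [-2.94, -0.07], [-3.05, 3.05]. Speed limits (rad/s): [2.57, 2.57, 3.14, 3.14, 3.14, 3.14].

## Interface

Orientations are given as a unit quaternion [x, y, z, w].
In Python, from station import env gives the robot as it stands.
- The arm moves only by the shell command python3 drive.py [OPENING], which reads ROWS from standard input. ROWS is a JSON list that holds a single list of rows (three levels of brackets), with 1 to 10 rows, each of 6 numbers: dx, dy, dz in shares of the most that a row can go, 1 being 62.5 mm, then a rotation vector rx, ry, rz in shares of pi rad (1.0 is pi rad); each row shifts and turns the commanded pose from where the row before left it, along the tool's axes as they then stand; what a row does not reach is not made up. A row lasts 1/8 s, in which the tool goes at most 0.0625 m and 0.188 rad, less where a joint would pass 70% of its speed; a pose out of reach is approached as far as the arm can. OPENING is the finger opening in m, set as the command begins (- or left out keeps the last). The fingers move at their own pace and stop on an object; the grip force is fixed at half the most. Time passes only in rows, so rows that do not move let the fingers close. It prints the time, the measured TCP pose, the force, the opening and the grip force at its end. Shift and turn numbers lie between -1 and 1, and a call with a number outside is refused. Input that does not fit is refused with a message, and nothing moves.
- env.get_obs(): the state, without advancing time (a new reading comes with each control period).
- env.snapshot(name): name is "side" or "top"; returns a dict with "img" (420x560x3 uint8, blue, green, red), "K" (3x3 intrinsics, pixels), "T" (4x4, takes a point from camera to world coordinates). Camera axes: x right, y down, z forward; pixel columns grow to the right and rows downward; lengths in m; the calibration is good to about 2 mm. A picture is of the moment at which its call begins. There is no depth.
- env.sign_off(): hands the job in; it is judged then, once.
The state is a dict: "time_s": time; "joint_pos": joint angles; "joint_velocities": joint speeds; "joint_torque": joint torques, N m; "position": TCP position; "tcp_rot": TCP orientation; "wrist_force": force on the tool from outside, world axes, zero at the start; "ft_torque": the same for the moment, N m; "width": finger opening in m; "gripper_force": force on a finger pad.
Only numpy, scipy, OpenCV 4.12 (cv2) and the standard library are available. Lean on these libraries where they do the work, as an engineer would, in place of code of your own. Each camera call takes 0.05 s, during which the arm holds its last target. There are 200 camera calls.

## Task

Find the spacer that best fills the gap between the metal block and the end board of the wooden shipping cradle: start by trying the thin yellow one, all the way down, and go on to a thicker one if there is play enough for it. Leave the thickest spacer that goes in without force standing on the cradle floor in the gap, and the other two standing upright on the rack or on the bench away from the cradle; press nothing hard and leave the stapler and the small carton where they are.

Things in the scene. Friction and masses are not known exactly. Their poses are not given: they have to be found in the camera images.
- cradle: Plywood shipping cradle, fixed, 130 (x) x 106 (y) mm. Origin: centre of underside; x along its length, z up. Floor 12 mm thick. Two side boards, 86 mm apart inside, tops at z = 84 mm, x = -65 to +35 mm: no room for fingers at the narrow ends of a spacer in the gap, so there hold it by its broad faces, from above.
- end_face (a point): Foot of the inner face of the cradle's low wooden end board, mid-width, on the floor: x = -49, z = 12 mm in the cradle's frame, axes as the cradle's. The board is 16 mm thick, its rounded top 30 mm above this point. The gap runs from here along +x to the metal block, 25 to 39 mm wide; a spacer stands in it with its thickness along x, its width along y.
- metal_block: Drilled aluminium block, 40 (x) x 80 (y) x 32 (z) mm, bolted on the cradle floor (cannot move), axes parallel to the cradle's. Origin: centre of its underside, on the cradle floor. Its face towards the end board is at x = -20 mm, so the gap is its x in the cradle's frame plus 29 mm; it differs from run to run.
- rack: Low dark steel rack, fixed, 150 (x) x 50 (y) mm, tray top 8 mm above the bench. Origin: centre of underside. The spacers stand on it in a row along x, 38 mm apart, in any order, thickness along x, between bookends 78 mm high. Only 7 to 13 mm is free between them: too little for fingers, but their narrow ends overhang the tray by 8 mm each side and can be taken, across 66 mm.
- spacer_thin: Yellow plastic spacer plate (thin), a 22 x 66 x 80 mm block, 0.13 kg, with 1 black pip on each broad face. Origin: centre of its underside. x: across its 22 mm thickness, y: along its 66 mm width, z: up, 80 mm high. Its two lower long edges are rounded (4 mm).
- spacer_medium: Green plastic spacer plate (medium), a 28 x 66 x 80 mm block, 0.13 kg, with 2 black pips on each broad face. Origin: centre of its underside. x: across its 28 mm thickness, y: along its 66 mm width, z: up, 80 mm high. Its two lower long edges are rounded (4 mm).
- spacer_thick: Red plastic spacer plate (thick), a 34 x 66 x 80 mm block, 0.13 kg, with 3 black pips on each broad face. Origin: centre of its underside. x: across its 34 mm thickness, y: along its 66 mm width, z: up, 80 mm high. Its two lower long edges are rounded (4 mm).
- stapler_b: Green stapler, 34 x 160 x 60 mm, a bystander lying loose on the bench. Origin: centre of its underside.
- carton_b: Small brown carton, 61 x 60 x 50 mm, a bystander. Origin: centre of its underside.

How it is judged:
By the outcome, as a careful person would: the job done as asked, in the order asked, and still so for the second after the job is handed in, with the robot touching nothing.
It also fails if it takes over 72 s, if anything falls off the work surface, if the arm or the gripper's body presses on something with over 40 N, if the wrist force passes 120 N, or if a joint passes its speed limit or range.

## Working session

There is one attempt and no reset: what is moved stays moved. The work goes in short steps, Python scripts to look and compute and a shell command to move; the robot and the scene stay as the last step left them, time stands still between calls to the robot, and variables do not carry over. Pictures are saved under pics/ and viewed, at most 10 in all, crops included, and the job is handed in when it is done.

```bash
ls; mkdir -p pics
python3 - <<'E'
from station import env
import cv2,numpy as np
for n in("side","top"):
    s=env.snapshot(n); cv2.imwrite(f"pics/{n}0.png",s["img"]); print(n,s["K"].round(1).tolist(),s["T"].round(4).tolist())
o=env.get_obs(); print(o["position"],o["tcp_rot"],o["time_s"],o["width"])
E
```

```text
drive.py
pics
station.py
side [[411.4, 0.0, 277.1], [0.0, 411.4, 211.1], [0.0, 0.0, 1.0]] [[-0.9978, 0.0506, -0.0438, 0.645], [0.0631, 0.4931, -0.8677, 0.7634], [-0.0223, -0.8685, -0.4952, 0.499], [0.0, 0.0, 0.0, 1.0]]
top [[387.6, 0.0, 278.0], [0.0, 387.6, 207.7], [0.0, 0.0, 1.0]] [[0.1146, -0.9674, 0.2259, 0.3956], [-0.9934, -0.1112, 0.0275, -0.0589], [-0.0015, -0.2276, -0.9738, 0.9745], [0.0, 0.0, 0.0, 1.0]]
[ 0.17802868 -0.51990957  0.23049536] [-1.64128583e-01  9.86438589e-01  8.31037468e-04 -1.64264085e-04] 0.1 0.08572393264560331
```

View pics/top0.png

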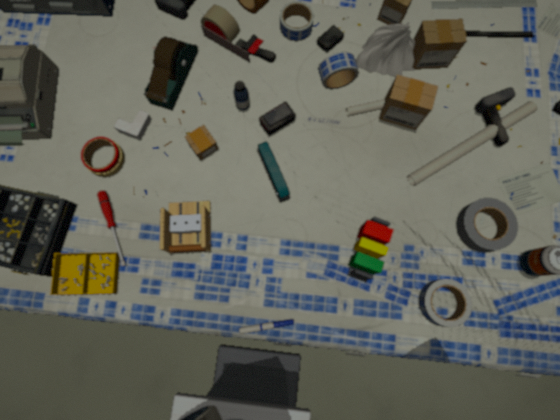

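View pics/side0.png

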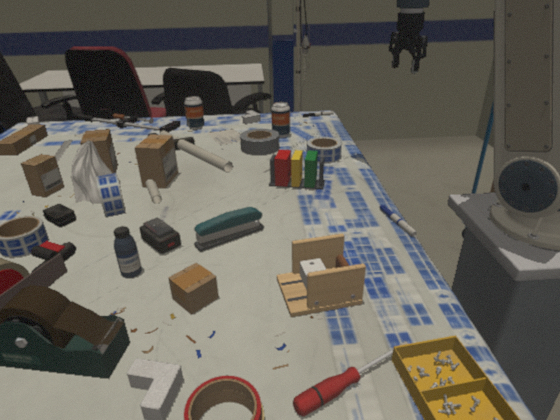

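Run:
```python
import cv2,numpy as np
t=cv2.imread("pics/top0.png");s=cv2.imread("pics/side0.png")
f=lambda im,x,y,w,h:cv2.resize(im[y:y+h,x:x+w],(400,300),interpolation=cv2.INTER_CUBIC)
a=np.vstack([np.hstack([f(t,146,190,80,60+12)if 0 else f(t,146,193,88,66),f(t,326,213,88,66)]),np.hstack([f(s,270,230,108,81),f(s,255,130,88,66)])])
cv2.imwrite("pics/c0.png",a)
```

```text
(no output)
```

View pics/c0.png

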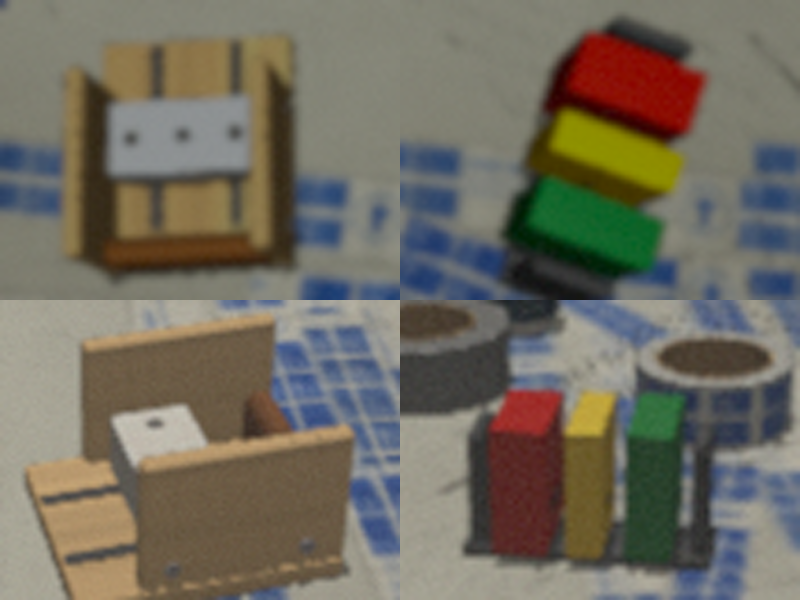

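```bash
cat > h.py <<'E'
from station import env
import cv2,numpy as np
from scipy.spatial.transform import Rotation as R
def ray(s,uv):
    uv=np.atleast_2d(np.float64(uv)); d=np.c_[uv,np.ones(len(uv))]@np.linalg.inv(s["K"]).T@s["T"][:3,:3].T
    return s["T"][:3,3],d
def cast(s,uv,z):
    c,d=ray(s,uv); return c+d*((z-c[2])/d[:,2])[:,None]
def blob(m,box=None):
    m=m.astype(np.uint8)
    if box:
        k=np.zeros_like(m);x,y,w,h=box;k[y:y+h,x:x+w]=1;m=m*k
    c=max(cv2.findContours(m,cv2.RETR_EXTERNAL,cv2.CHAIN_APPROX_NONE)[0],key=cv2.contourArea)
    return c
def rect(s,c,z):
    """contour cast on plane z -> minAreaRect centre, sizes mm (long,short), yaw of long axis"""
    p=(cast(s,c[:,0,:],z)[:,:2]*1000).astype(np.float32)
    r=cv2.minAreaRect(p); b=cv2.boxPoints(r); e=[b[1]-b[0],b[2]-b[1]]
    e.sort(key=lambda v:-np.linalg.norm(v)); a=np.degrees(np.arctan2(e[0][1],e[0][0]))%180
    return np.round(r[0],1),[round(float(np.linalg.norm(v)),1) for v in e],round(float(a),1)
def go(x,y,z,yaw=None):
    """shift in tool axes to TCP x,y,z (m); yaw = wanted direction of tool y, deg"""
    o=env.get_obs(); r=R.from_quat(o["tcp_rot"]); d=r.inv().apply(np.array([x,y,z])-o["position"])
    m=r.as_matrix(); cur=np.degrees(np.arctan2(m[1,1],m[0,1]))
    print("p",o["position"].round(4),"tilt",m[:,2].round(3),"yaw",round(cur,1),"shift",d.round(4),"j",o["joint_pos"].round(2),end=" ")
    if yaw is not None:
        dy=(yaw-cur+90)%180-90; print("rz",round(-np.radians(dy),3),end="")
    print()
E
python3 - <<'E'
from h import *
s=env.snapshot("top"); im=s["img"]; hsv=cv2.cvtColor(im,cv2.COLOR_BGR2HSV).astype(int); H,S,V=hsv[...,0],hsv[...,1],hsv[...,2]
box=(340,210,60,75)
for n,m in(("red",(H<8)|(H>172)),("yel",(H>22)&(H<38)),("grn",(H>50)&(H<80))):
    m=m&(S>150); k=np.zeros_like(m); k[210:285,340:400]=1; m=m&k
    hi=np.percentile(V[m],85); mm=m&(V>0.8*hi); c=blob(mm); print(n,hi,rect(s,c,.088))
m=(S<60)&(V>110); c=blob(m,(165,205,46,32)); print("block",rect(s,c,.044)); 
m=(H<13)&(S>120); c=blob(m,(155,230,65,30)); p=c[:,0]; print("endboard px",p.min(0),p.max(0)); print(rect(s,c,.042))
for v in range(195,256,3): print(v,[tuple(int(a) for a in hsv[v,u]) for u in (183,195)])
print("stapler",rect(s,blob((H>80)&(H<100)&(S>90),(250,135,45,70)),.05)); 
print("top-centre cast",cast(s,[[270,235],[186,227]],0).round(3))
E
```

```text
red 141.0 (array([ 573.6, -269.8]), [62.0, 32.2], 75.0)
yel 143.0 (array([ 536.7, -262. ]), [63.5, 20.9], 75.6)
grn 102.0 (array([ 499.6, -253.8]), [63.0, 26.2], 74.5)
block (array([549.6, 188.9]), [73.6, 41.1], 100.0)Traceback (most recent call last):
  File "<stdin>", line 8, in <module>
  File "h.py", line 13, in blob
    c=max(cv2.findContours(m,cv2.RETR_EXTERNAL,cv2.CHAIN_APPROX_NONE)[0],key=cv2.contourArea)
ValueError: max() iterable argument is empty
```

Run:
```python
from h import *
s=env.snapshot("top"); im=s["img"]; hsv=cv2.cvtColor(im,cv2.COLOR_BGR2HSV).astype(int)
for u in (178,186,194): print(u,[(v,*map(int,hsv[v,u])) for v in range(226,256,1)])
for v in (238,):print(v,[(u,*map(int,hsv[v,u])) for u in range(154,216,1)])
c=blob((hsv[...,1]<60)&(hsv[...,2]>110),(165,205,46,32)); r=cv2.minAreaRect(c); print(cv2.boxPoints(r).round(1).tolist())
H,S=hsv[...,0],hsv[...,1]; print("stapler",rect(s,blob((H>80)&(H<100)&(S>90),(250,135,45,70)),.05), cast(s,[[270,235],[200,140],[265,325]],0).round(3))
```

```text
178 [(226, 95, 10, 147), (227, 95, 10, 146), (228, 98, 7, 146), (229, 90, 9, 146), (230, 100, 11, 136), (231, 75, 5, 104), (232, 30, 11, 70), (233, 18, 78, 75), (234, 19, 102, 95), (235, 19, 110, 109), (236, 18, 111, 117), (237, 19, 110, 118), (238, 19, 111, 120), (239, 19, 105, 121), (240, 19, 110, 121), (241, 19, 109, 119), (242, 20, 111, 122), (243, 20, 117, 124), (244, 18, 124, 115), (245, 17, 153, 95), (246, 15, 178, 89), (247, 15, 195, 93), (248, 15, 192, 97), (249, 15, 199, 91), (250, 15, 191, 76), (251, 14, 174, 57), (252, 20, 86, 59), (253, 23, 39, 85), (254, 28, 29, 114), (255, 32, 31, 125)]
186 [(226, 96, 9, 145), (227, 100, 10, 146), (228, 96, 9, 146), (229, 96, 9, 141), (230, 90, 4, 120), (231, 45, 6, 91), (232, 18, 52, 74), (233, 19, 111, 99), (234, 19, 124, 127), (235, 20, 126, 140), (236, 20, 125, 141), (237, 20, 121, 141), (238, 19, 122, 142), (239, 19, 120, 142), (240, 20, 125, 141), (241, 19, 121, 143), (242, 19, 124, 142), (243, 19, 128, 136), (244, 18, 135, 113), (245, 16, 165, 93), (246, 16, 194, 88), (247, 16, 195, 94), (248, 15, 185, 98), (249, 15, 187, 86), (
[... 1589 characters left out ...]
2, 109, 138), (196, 22, 101, 114), (197, 20, 62, 87), (198, 22, 57, 85), (199, 23, 96, 111), (200, 22, 110, 128), (201, 21, 118, 136), (202, 21, 116, 141), (203, 21, 120, 140), (204, 20, 122, 127), (205, 20, 130, 98), (206, 18, 133, 69), (207, 18, 146, 54), (208, 18, 134, 55), (209, 17, 111, 60), (210, 10, 24, 65), (211, 105, 34, 90), (212, 104, 50, 112), (213, 105, 48, 117), (214, 107, 49, 120), (215, 106, 50, 123)]
[[168.89999389648438, 215.1999969482422], [199.89999389648438, 212.89999389648438], [201.10000610351562, 229.1999969482422], [170.10000610351562, 231.5]]
stapler (array([706.1,  -8.9]), [150.8, 26.2], 29.1) [[ 0.548 -0.019  0.   ]
 [ 0.784  0.199  0.   ]
 [ 0.329 -0.034 -0.   ]]
```

Run:
```python
from h import *
s=env.snapshot("top")
a=np.radians(10); ex=np.array([np.cos(a),np.sin(a)]); ey=np.array([-np.sin(a),np.cos(a)])
def P(n,uv,z):
    p=cast(s,uv,z)[:,:2]*1000
    for q in p: print(n,q.round(1),"along",round(float(q@ex),1),"lat",round(float(q@ey),1))
P("blocktop",[[178,230.9],[186,230.3],[194,229.9]],.044)
P("blockfoot",[[178,233],[186,232.4],[194,231.6]],.012)
P("endtop",[[178,244.3],[186,244.2],[194,244]],.036)
P("sides outer",[[159.3,238],[205,238]],.084)
P("sides inner",[[163.5,238]],.084)
```

```text
blocktop [526.  202.3] along 553.1 lat 107.9
blocktop [529.6 183.2] along 553.4 lat 88.4
blocktop [532.8 164. ] along 553.2 lat 69.0
blockfoot [525.2 210.3] along 553.7 lat 115.9
blockfoot [529.  190.6] along 554.0 lat 95.9
blockfoot [533.3 171. ] along 554.9 lat 75.8
endtop [494.5 198.8] along 521.5 lat 109.9
endtop [497.  179.5] along 520.6 lat 90.5
endtop [499.7 160.2] along 519.9 lat 71.0
sides outer [499.  231.2] along 531.5 lat 141.1
sides outer [511.1 126. ] along 525.2 lat 35.3
sides inner [500.1 221.6] along 530.9 lat 131.4
```

```bash
python3 -c "
from h import *
go(.5367,-.262,.16,75.8)"
```

```text
p [ 0.1781 -0.5201  0.2309] tilt [-0.     0.001 -1.   ] yaw 108.9 shift [-0.4229  0.128   0.071 ] j [-0.96  0.26  0.11 -0.   -1.42 -0.28] rz 0.578
```

The manual's scale: shifts go in shares of 62.5 mm and turns go in shares of pi rad. Converting my numbers, -0.047 m is -0.752, 0.0142 m is 0.2272.

```bash
echo '[[[-0.752,0.2272,0.128,0,0,0],[-0.752,0.2272,0.128,0,0,0],[-0.752,0.2272,0.128,0,0,0],[-0.752,0.2272,0.128,0,0,0],[-0.752,0.2272,0.128,0,0,0],[-0.752,0.2272,0.128,0,0,0],[-0.752,0.2272,0.128,0,0,0],[-0.752,0.2272,0.128,0,0,0],[-0.752,0.2272,0.128,0,0,0]]]' | python3 drive.py .085; echo '[[[0,0,0,0,0,0.0462],[0,0,0,0,0,0.0462],[0,0,0,0,0,0.0458],[0,0,0,0,0,0.0458],[0,0,0,0,0,0]]]' | python3 drive.py; python3 -c "
from h import *
go(.5367,-.262,.045,75.8)"
```

```text
time_s: 1.38
position: [0.5381, -0.2613, 0.159]
tcp_rot: [-0.164, 0.986, 0.0, -0.0]
wrist_force: [-0.3, -0.9, 0.3]
width: 0.0848
gripper_force: 0.0
time_s: 2.0
position: [0.5369, -0.2624, 0.1591]
tcp_rot: [0.123, 0.992, 0.0, -0.0]
wrist_force: [0.4, -0.1, 0.2]
width: 0.0851
gripper_force: 0.0
p [ 0.5369 -0.2624  0.1591] tilt [-0.  0. -1.] yaw 75.9 shift [0.0002 0.0003 0.1141] j [-0.19  0.38  0.1  -0.   -1.29 -1.62] rz 0.001
```

Converted, 0.035 m is 0.56, 0.025 m is 0.4.

```bash
echo '[[[0,0,0.56,0,0,0],[0,0,0.56,0,0,0],[0,0,0.4,0,0,0],[0,0,0.304,0,0,0],[0,0,0,0,0,0]]]' | python3 drive.py
python3 - <<'E'
from h import *
t=env.snapshot("side")["img"][110:200,240:360]; cv2.imwrite("pics/g1.png",cv2.resize(t,(720,540),interpolation=cv2.INTER_CUBIC))
E
```

```text
time_s: 2.62
position: [0.5358, -0.2621, 0.0437]
tcp_rot: [0.123, 0.992, 0.0, -0.002]
wrist_force: [-0.4, 0.7, 0.5]
width: 0.0851
gripper_force: 0.0
```

View pics/g1.png

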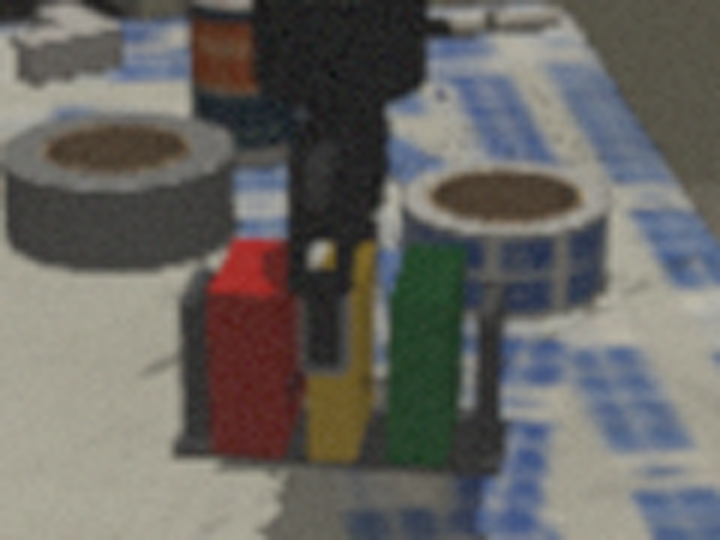

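The finger hangs in front of the yellow spacer's narrow end (crop about 325,320), clear of the red and green ones. Grip and lift.

Converted, -0.04 m is -0.64, -0.03 m is -0.48.

```bash
echo '[[[0,0,0,0,0,0],[0,0,0,0,0,0],[0,0,0,0,0,0],[0,0,0,0,0,0]]]' | python3 drive.py .05; echo '[[[0,0,-0.16,0,0,0],[0,0,-0.48,0,0,0],[0,0,-0.64,0,0,0],[0,0,-0.64,0,0,0],[0,0,0,0,0,0]]]' | python3 drive.py; python3 -c "
from h import *
go(.50,-.04,.163,99.5)"
```

```text
time_s: 3.18
position: [0.538, -0.2627, 0.0468]
tcp_rot: [0.123, 0.992, -0.0, 0.001]
wrist_force: [-0.3, 1.6, 6.9]
width: 0.0652
gripper_force: 67.0
time_s: 3.8
position: [0.5385, -0.2632, 0.1693]
tcp_rot: [0.124, 0.992, -0.001, 0.003]
wrist_force: [-0.7, 0.4, -2.6]
width: 0.065
gripper_force: 66.8
p [ 0.5385 -0.2632  0.1693] tilt [ 0.006 -0.002 -1.   ] yaw 75.8 shift [0.0922 0.2069 0.0055] j [-0.19  0.37  0.11  0.   -1.31 -1.63] rz -0.414
```

Converted, 0.043 m is 0.688, 0.041 m is 0.656, -0.138 rad is -0.0439.

```bash
echo '[[[0.288,0.656,0,0,0,0],[0.288,0.656,0,0,0,0],[0.288,0.656,0,0,0,0],[0.288,0.656,0,0,0,0],[0.32,0.688,0,0,0,0],[0,0,0,0,0,-0.0439],[0,0,0,0,0,-0.0439],[0,0,0,0,0,-0.0439],[0,0,0,0,0,0]]]' | python3 drive.py; python3 -c "
from h import *
go(.50,-.04,.041,99.5)"
```

```text
time_s: 4.92
position: [0.4978, -0.0392, 0.1645]
tcp_rot: [-0.082, 0.997, 0.0, -0.001]
wrist_force: [-1.0, -0.2, -1.9]
width: 0.065
gripper_force: 67.3
p [ 0.4978 -0.0392  0.1645] tilt [-0.002  0.    -1.   ] yaw 99.4 shift [-0.0022 -0.0012  0.1234] j [ 0.24  0.19 -0.15 -0.   -1.23 -1.64] rz -0.001
```

Converted, 0.04 m is 0.64, 0.03 m is 0.48.

```bash
echo '[[[0,0,0.64,0,0,0],[0,0,0.64,0,0,0],[0,0,0.48,0,0,0],[0,0,0.128,0,0,0],[0,0,0,0,0,0],[0,0,0,0,0,0]]]' | python3 drive.py; echo '[[[0,0,0.032,0,0,0],[0,0,0,0,0,0]]]' | python3 drive.py
```

```text
time_s: 5.68
position: [0.4997, -0.0391, 0.0486]
tcp_rot: [-0.083, 0.997, 0.0, 0.001]
wrist_force: [-0.2, 0.2, -1.4]
width: 0.0652
gripper_force: 67.3
time_s: 5.92
position: [0.4988, -0.0391, 0.0457]
tcp_rot: [-0.083, 0.997, 0.0, 0.0]
wrist_force: [-0.8, 0.4, -2.5]
width: 0.0653
gripper_force: 67.3
```

Converted, 0.003 m is 0.048, 0.002 m is 0.032.

```bash
echo '[[[0,0,0.048,0,0,0],[0,0,0.032,0,0,0],[0,0,0,0,0,0]]]' | python3 drive.py; echo '[[[0,0,0.016,0,0,0],[0,0,0,0,0,0]]]' | python3 drive.py;echo '[[[0,0,0.016,0,0,0],[0,0,0,0,0,0]]]' | python3 drive.py
```

```text
time_s: 6.3
position: [0.4984, -0.0392, 0.04]
tcp_rot: [-0.083, 0.997, -0.0, -0.0]
wrist_force: [0.1, -0.5, -1.7]
width: 0.0651
gripper_force: 67.3
time_s: 6.55
position: [0.4986, -0.0392, 0.0392]
tcp_rot: [-0.083, 0.997, 0.0, -0.0]
wrist_force: [0.3, -0.1, -0.2]
width: 0.0651
gripper_force: 67.3
time_s: 6.8
position: [0.4988, -0.0392, 0.0388]
tcp_rot: [-0.083, 0.997, -0.0, 0.0]
wrist_force: [-1.9, 0.4, 4.4]
width: 0.0652
gripper_force: 67.9
```

Converted, -0.03 m is -0.48, -0.02 m is -0.32, -0.175 rad is -0.0557.

```bash
echo '[[[0,0,0,0,0,0],[0,0,0,0,0,0]]]' | python3 drive.py .085; echo '[[[0,0,-0.32,0,0,0],[0,0,-0.48,0,0,0],[0,0,-0.48,0,0,0]]]' | python3 drive.py ; echo '[[[0,0,0,0,0,-0.0557],[0,0,0,0,0,-0.0557],[0,0,0,0,0,-0.0557],[0,0,0,0,0,-0.0557],[0,0,0,0,0,-0.0557],[0,0,0,0,0,-0.0557],[0,0,0,0,0,-0.0557],[0,0,0,0,0,-0.0557],[0,0,0,0,0,-0.0544],[0,0,0,0,0,0]]]' | python3 drive.py;python3 - <<'E'
from h import *
s=env.snapshot("side"); h=cv2.cvtColor(s["img"],cv2.COLOR_BGR2HSV)
cv2.imwrite("pics/g2.png",s["img"][100:310,200:480].repeat(2,0).repeat(2,1))
go(.4990,-.0392,.05,189.5)
E
```

```text
time_s: 7.05
position: [0.4988, -0.0392, 0.0383]
tcp_rot: [-0.083, 0.997, -0.0, 0.0]
wrist_force: [0.1, 0.1, -1.0]
width: 0.0852
gripper_force: 0.0
time_s: 7.42
position: [0.4985, -0.0393, 0.119]
tcp_rot: [-0.083, 0.997, -0.0, -0.0]
wrist_force: [-0.0, 0.3, 0.1]
width: 0.085
gripper_force: 0.0
time_s: 8.68
position: [0.4986, -0.0392, 0.1182]
tcp_rot: [0.763, -0.647, -0.0, 0.0]
wrist_force: [-0.1, -0.1, 0.1]
width: 0.0852
gripper_force: 0.0
p [ 0.4986 -0.0392  0.1182] tilt [-0.  0. -1.] yaw -170.7 shift [ 0.0001 -0.0004  0.0682] j [ 0.24  0.22 -0.23 -0.   -1.12 -0.07] rz -0.003
```

View pics/g2.png

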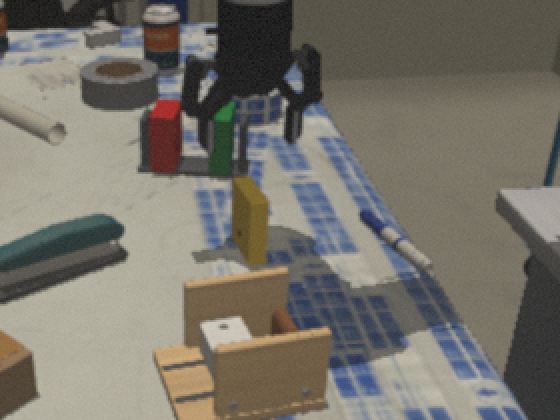

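Converted, 0.03 m is 0.48, 0.025 m is 0.4.

```bash
echo '[[[0,0,0.48,0,0,0],[0,0,0.4,0,0,0],[0,0,0.208,0,0,0],[0,0,0,0,0,0]]]' | python3 drive.py; echo '[[[0,0,0,0,0,0],[0,0,0,0,0,0],[0,0,0,0,0,0],[0,0,0,0,0,0]]]' | python3 drive.py .01; echo '[[[0,0,-0.32,0,0,0],[0,0,-0.64,0,0,0],[0,0,-0.8,0,0,0],[0,0,0,0,0,0]]]' | python3 drive.py; python3 -c "
from h import *
go(.5135,.180,.162,189.5)"
```

```text
time_s: 9.22
position: [0.4982, -0.0393, 0.0497]
tcp_rot: [0.763, -0.647, -0.0, 0.001]
wrist_force: [-0.5, 0.6, -0.1]
width: 0.0848
gripper_force: 0.0
time_s: 9.72
position: [0.4988, -0.0392, 0.0507]
tcp_rot: [0.763, -0.646, 0.0, -0.0]
wrist_force: [-0.9, -0.6, 2.8]
width: 0.0214
gripper_force: 58.8
time_s: 10.22
position: [0.5012, -0.039, 0.1644]
tcp_rot: [0.763, -0.646, 0.003, -0.003]
wrist_force: [0.3, -0.2, -1.5]
width: 0.021
gripper_force: 59.3
p [ 0.5012 -0.039   0.1644] tilt [ 0.008  0.001 -1.   ] yaw -170.5 shift [-0.214  -0.0484  0.0026] j [ 0.24  0.19 -0.15  0.   -1.22 -0.07] rz 0.001
```

Converted, -0.043 m is -0.688, -0.042 m is -0.672.

```bash
echo '[[[-0.688,-0.1552,0,0,0,0],[-0.688,-0.1552,0,0,0,0],[-0.688,-0.1552,0,0,0,0],[-0.688,-0.1552,0,0,0,0],[-0.672,-0.1536,0,0,0,0],[0,0,0,0,0,0],[0,0,0,0,0,0]]]' | python3 drive.py
python3 - <<'E'
from h import *
go(.5135,.180,.12,189.5)
for n in("top","side"):
    s=env.snapshot(n); im=s["img"]
    c=im[180:270,130:250] if n=="top" else im[180:315,250:430]
    cv2.imwrite(f"pics/p_{n}.png",cv2.resize(c,(480,360),interpolation=cv2.INTER_CUBIC))
cv2.imwrite("pics/p1.png",np.vstack([cv2.imread("pics/p_top.png")[:300],cv2.imread("pics/p_side.png")[-300:]]))
E
```

```text
time_s: 11.1
position: [0.5104, 0.1796, 0.1593]
tcp_rot: [0.763, -0.646, -0.0, 0.001]
wrist_force: [0.3, -0.0, -1.3]
width: 0.0213
gripper_force: 59.2
p [0.5104 0.1796 0.1593] tilt [-0.002 -0.001 -1.   ] yaw -170.5 shift [ 0.     -0.0032  0.0393] j [ 0.63  0.27 -0.05 -0.   -1.25 -0.46] rz 0.001
```

View pics/p1.png

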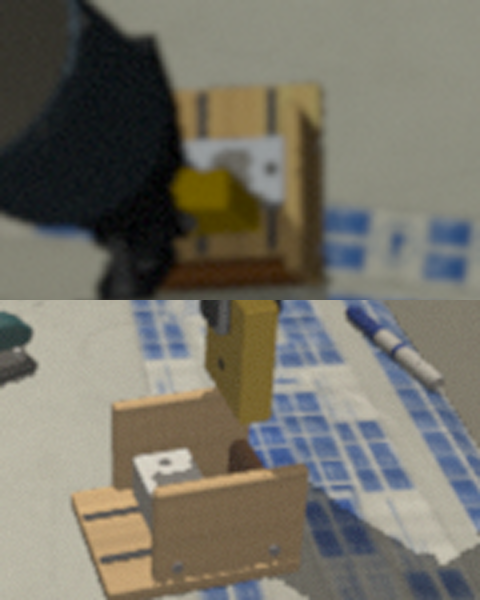

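Converted, 0.02 m is 0.32, 0.015 m is 0.24.

```bash
echo '[[[0,-0.032,0.32,0,0,0],[0,0,0.32,0,0,0],[0,0,0.24,0,0,0],[0,0,0,0,0,0],[0,0,0,0,0,0]]]' | python3 drive.py
python3 - <<'E'
from h import *
go(.5135,.180,.0625,189.5)
E
```

```text
time_s: 11.82
position: [0.5135, 0.1802, 0.1061]
tcp_rot: [0.763, -0.646, 0.0, -0.001]
wrist_force: [1.1, 0.5, -0.9]
width: 0.0211
gripper_force: 59.2
p [0.5135 0.1802 0.1061] tilt [ 0.001  0.    -1.   ] yaw -170.5 shift [0.0001 0.0001 0.0436] j [ 0.63  0.31 -0.14  0.   -1.12 -0.46] rz 0.0
```

Bottom is at about z = 0.056, above the block; lower gently in stages.

Converted, 0.005 m is 0.08, 0.004 m is 0.064.

```bash
for i in 1 ; do echo '[[[0,0,0.08,0,0,0],[0,0,0.08,0,0,0],[0,0,0.064,0,0,0],[0,0,0,0,0,0]]]' | python3 drive.py; done; echo '[[[0,0,0.048,0,0,0],[0,0,0.048,0,0,0],[0,0,0,0,0,0]]]' | python3 drive.py
```

```text
time_s: 12.32
position: [0.5127, 0.1801, 0.0908]
tcp_rot: [0.763, -0.646, -0.0, 0.0]
wrist_force: [-0.1, -0.0, -1.6]
width: 0.0209
gripper_force: 59.2
time_s: 12.7
position: [0.5128, 0.1801, 0.085]
tcp_rot: [0.763, -0.646, -0.0, 0.0]
wrist_force: [0.2, 0.2, -2.7]
width: 0.0209
gripper_force: 59.2
```

Converted, 0.005 m is 0.08, 0.003 m is 0.048.

```bash
echo '[[[0,0,0.08,0,0,0],[0,0,0.08,0,0,0],[0,0,0.08,0,0,0],[0,0,0.048,0,0,0],[0,0,0,0,0,0]]]' | python3 drive.py; echo '[[[0,0,0.024,0,0,0],[0,0,0,0,0,0]]]' | python3 drive.py; echo '[[[0,0,0.024,0,0,0],[0,0,0,0,0,0]]]' | python3 drive.py; echo '[[[0,0,0.024,0,0,0],[0,0,0,0,0,0]]]' | python3 drive.py
```

```text
time_s: 13.32
position: [0.5128, 0.1801, 0.067]
tcp_rot: [0.763, -0.646, -0.0, 0.0]
wrist_force: [-0.1, 0.0, -1.7]
width: 0.021
gripper_force: 59.2
time_s: 13.58
position: [0.513, 0.1802, 0.0658]
tcp_rot: [0.763, -0.646, 0.0, -0.0]
wrist_force: [-1.0, 0.4, -1.8]
width: 0.021
gripper_force: 59.2
time_s: 13.82
position: [0.5129, 0.1802, 0.0642]
tcp_rot: [0.763, -0.646, -0.0, 0.0]
wrist_force: [-0.2, -0.4, -1.2]
width: 0.0213
gripper_force: 59.2
time_s: 14.08
position: [0.513, 0.1803, 0.0628]
tcp_rot: [0.763, -0.646, 0.0, -0.0]
wrist_force: [-0.3, -0.3, -1.6]
width: 0.0212
gripper_force: 59.3
```

Converted, 0.001 m is 0.016.

```bash
echo '[[[0,0,0.016,0,0,0],[0,0,0,0,0,0]]]' | python3 drive.py; echo '[[[0,0,0.016,0,0,0],[0,0,0,0,0,0]]]' | python3 drive.py
```

```text
time_s: 14.32
position: [0.513, 0.1802, 0.0627]
tcp_rot: [0.763, -0.646, 0.0, -0.0]
wrist_force: [-2.4, -0.1, 6.3]
width: 0.021
gripper_force: 60.2
time_s: 14.58
position: [0.5131, 0.1802, 0.0627]
tcp_rot: [0.763, -0.646, 0.0, -0.0]
wrist_force: [-6.2, -0.0, 12.1]
width: 0.0213
gripper_force: 61.1
```

Converted, -0.005 m is -0.08.

```bash
echo '[[[0,0,-0.08,0,0,0],[0,0,0,0,0,0]]]' | python3 drive.py; for k in 1; do echo '[[[0,0.048,0,0,0,0],[0,0,0,0,0,0]]]' | python3 drive.py; echo '[[[0,0.016,0,0,0,0],[0,0,0,0,0,0]]]' | python3 drive.py; echo '[[[0,0.016,0,0,0,0],[0,0,0,0,0,0]]]' | python3 drive.py;  echo '[[[0,0.016,0,0,0,0],[0,0,0,0,0,0]]]' | python3 drive.py; done | egrep 'pos|wrist'
```

```text
time_s: 14.82
position: [0.5132, 0.1803, 0.066]
tcp_rot: [0.763, -0.646, 0.0, -0.0]
wrist_force: [-0.1, -0.3, -1.0]
width: 0.0214
gripper_force: 59.2
position: [0.5096, 0.1795, 0.0654]
wrist_force: [0.5, 0.8, -1.8]
position: [0.5089, 0.1795, 0.0657]
wrist_force: [0.1, -1.0, -1.2]
position: [0.5081, 0.1794, 0.0658]
wrist_force: [1.1, 0.2, -1.8]
position: [0.5079, 0.1795, 0.0661]
wrist_force: [4.2, 0.0, -3.4]
```

Converted, -0.004 m is -0.064, -0.003 m is -0.048.

```bash
(echo '[[[0,-0.064,0,0,0,0],[0,-0.048,0,0,0,0],[0,0,0,0,0,0]]]' | python3 drive.py; echo '[[[0,-0.016,0,0,0,0],[0,0,0,0,0,0]]]' | python3 drive.py; echo '[[[0,-0.016,0,0,0,0],[0,0,0,0,0,0]]]' | python3 drive.py;  echo '[[[0,-0.016,0,0,0,0],[0,0,0,0,0,0]]]' | python3 drive.py) | egrep 'pos|wrist'
```

```text
position: [0.5139, 0.1803, 0.0655]
wrist_force: [0.9, 0.2, -1.2]
position: [0.5149, 0.1805, 0.0657]
wrist_force: [-0.7, -0.5, -0.3]
position: [0.516, 0.1807, 0.0658]
wrist_force: [0.1, 0.0, -1.3]
position: [0.517, 0.1809, 0.0658]
wrist_force: [0.4, -0.7, -1.9]
```

```bash
python3 -c "
from h import *
print(env.get_obs()['wrist_force'],env.get_obs()['position'])"
```

```text
[ 0.41005217 -0.67484948 -1.90337278] [0.51698299 0.18088954 0.06580734]
```

Converted, -0.001 m is -0.016.

```bash
(echo '[[[0,-0.016,0,0,0,0],[0,0,0,0,0,0]]]' | python3 drive.py; echo '[[[0,-0.016,0,0,0,0],[0,0,0,0,0,0]]]' | python3 drive.py) | egrep 'pos|wrist'
```

```text
position: [0.5179, 0.181, 0.0657]
wrist_force: [-0.5, -0.6, -1.5]
position: [0.518, 0.1809, 0.0654]
wrist_force: [-4.0, -0.2, -0.0]
```

Converted, -0.03 m is -0.48, -0.01 m is -0.16.

```bash
echo '[[[0,0.08,0,0,0,0],[0,0,0,0,0,0],[0,0,-0.16,0,0,0],[0,0,-0.48,0,0,0],[0,0,-0.48,0,0,0],[0,0,-0.48,0,0,0],[0,0,0,0,0,0]]]' | python3 drive.py; python3 -c "
from h import *
go(.40,.03,.165,189.5)"
```

```text
time_s: 18.32
position: [0.5159, 0.1812, 0.1694]
tcp_rot: [0.763, -0.646, 0.001, -0.003]
wrist_force: [0.0, 0.1, -1.8]
width: 0.0209
gripper_force: 59.5
p [0.5159 0.1812 0.1694] tilt [ 0.006  0.003 -1.   ] yaw -170.5 shift [0.1299 0.1393 0.0032] j [ 0.62  0.27 -0.03  0.   -1.26 -0.46] rz 0.0
```

Converted, 0.04 m is 0.64, 0.0345 m is 0.552.

```bash
echo '[[[0.52,0.552,0,0,0,0],[0.52,0.552,0,0,0,0],[0.52,0.552,0,0,0,0],[0.52,0.552,0,0,0,0],[0,0,0,0,0,0],[0,0,0.64,0,0,0],[0,0,0.64,0,0,0],[0,0,0.4,0,0,0],[0,0,0,0,0,0]]]' | python3 drive.py; echo '[[[0,0,0.08,0,0,0],[0,0,0,0,0,0]]]' | python3 drive.py
```

```text
time_s: 19.45
position: [0.3982, 0.029, 0.0593]
tcp_rot: [0.763, -0.646, -0.001, 0.002]
wrist_force: [0.2, -0.5, -0.6]
width: 0.0211
gripper_force: 59.4
time_s: 19.7
position: [0.4, 0.0297, 0.0565]
tcp_rot: [0.763, -0.646, 0.0, -0.001]
wrist_force: [0.7, -1.0, -1.1]
width: 0.0211
gripper_force: 59.4
```

Converted, 0.004 m is 0.064.

```bash
(echo '[[[0,0,0.064,0,0,0],[0,0,0,0,0,0]]]' | python3 drive.py; echo '[[[0,0,0.024,0,0,0],[0,0,0,0,0,0]]]' | python3 drive.py; echo '[[[0,0,0.0128,0,0,0],[0,0,0,0,0,0]]]' | python3 drive.py)|egrep 'pos|wrist'
```

```text
position: [0.3993, 0.0293, 0.0518]
wrist_force: [-0.2, 0.9, -2.0]
position: [0.3996, 0.0294, 0.0507]
wrist_force: [-1.2, 0.1, 2.7]
position: [0.3997, 0.0294, 0.0507]
wrist_force: [-5.3, 0.4, 12.9]
```

Converted, -0.045 m is -0.72, -0.03 m is -0.48.

```bash
echo '[[[0,0,0,0,0,0],[0,0,0,0,0,0],[0,0,-0.48,0,0,0],[0,0,-0.64,0,0,0],[0,0,-0.72,0,0,0],[0,0,0,0,0,0]]]' | python3 drive.py .085; python3 -c "
from h import *
go(.4998,-.254,.165,75.8)"
```

```text
time_s: 21.2
position: [0.4016, 0.0301, 0.1677]
tcp_rot: [0.763, -0.646, 0.002, -0.003]
wrist_force: [-1.1, 0.3, -0.2]
width: 0.0848
gripper_force: 0.0
p [0.4016 0.0301 0.1677] tilt [ 0.007  0.002 -1.   ] yaw -170.5 shift [ 0.2964 -0.0497  0.0027] j [ 0.47 -0.01 -0.37  0.   -1.21 -0.3 ] rz -1.157
```

Converted, 0.0494 m is 0.7904, -0.0083 m is -0.1328.

```bash
echo '[[[0.7904,-0.1328,0,0,0,0],[0.7904,-0.1328,0,0,0,0],[0.7904,-0.1328,0,0,0,0],[0.7904,-0.1328,0,0,0,0],[0.7904,-0.1328,0,0,0,0],[0.7904,-0.1328,0,0,0,0]]]' | python3 drive.py ; echo '[[[0,0,0,0,0,-0.0525],[0,0,0,0,0,-0.0525],[0,0,0,0,0,-0.0525],[0,0,0,0,0,-0.0525],[0,0,0,0,0,-0.0525],[0,0,0,0,0,-0.0525],[0,0,0,0,0,-0.0532],[0,0,0,0,0,0]]]' | python3 drive.py; python3 -c "
from h import *
go(.4998,-.254,.045,75.8)"
```

```text
time_s: 21.95
position: [0.4975, -0.2563, 0.1632]
tcp_rot: [0.763, -0.646, -0.001, 0.0]
wrist_force: [0.7, 0.1, 0.4]
width: 0.0851
gripper_force: 0.0
time_s: 22.95
position: [0.4971, -0.2546, 0.1634]
tcp_rot: [0.992, -0.124, -0.001, -0.0]
wrist_force: [0.8, 1.0, -0.2]
width: 0.0855
gripper_force: 0.0
p [ 0.4971 -0.2546  0.1634] tilt [-0.002  0.001 -1.   ] yaw -104.3 shift [ 0.0027 -0.0012  0.1184] j [-0.19  0.3  -0.   -0.   -1.27  1.51] rz -0.002
```

Converted, 0.03 m is 0.48, 0.0015 m is 0.024.

```bash
echo '[[[0.024,0,0.48,0,0,0],[0,0,0.4,0,0,0],[0,0,0,0,0,0]]]' | python3 drive.py; python3 -c "
from h import *
go(.4998,-.254,.045,75.8)"
```

```text
time_s: 23.32
position: [0.4973, -0.2546, 0.1072]
tcp_rot: [0.992, -0.125, -0.003, -0.0]
wrist_force: [-1.3, -0.2, 0.6]
width: 0.0852
gripper_force: 0.0
p [ 0.4973 -0.2546  0.1072] tilt [-0.005  0.002 -1.   ] yaw -104.4 shift [ 0.0026 -0.0012  0.0622] j [-0.19  0.34 -0.09 -0.   -1.14  1.51] rz -0.003
```

Converted, 0.03 m is 0.48, 0.02 m is 0.32.

```bash
echo '[[[0.016,-0.016,0.48,0,0,0],[0,0,0.32,0,0,0],[0,0,0.176,0,0,0],[0,0,0,0,0,0],[0,0,0,0,0,0]]]' | python3 drive.py; echo '[[[0,0,0,0,0,0],[0,0,0,0,0,0],[0,0,0,0,0,0]]]' | python3 drive.py .05
```

```text
time_s: 23.95
position: [0.5009, -0.2547, 0.0497]
tcp_rot: [0.992, -0.124, 0.001, 0.0]
wrist_force: [0.4, -0.6, 0.4]
width: 0.0851
gripper_force: 0.0
time_s: 24.32
position: [0.5011, -0.2546, 0.0497]
tcp_rot: [0.992, -0.123, 0.001, 0.0]
wrist_force: [0.2, 1.1, 5.1]
width: 0.0651
gripper_force: 67.0
```

Converted, -0.04 m is -0.64, -0.03 m is -0.48.

```bash
echo '[[[0,0,-0.16,0,0,0],[0,0,-0.48,0,0,0],[0,0,-0.64,0,0,0],[0,0,-0.64,0,0,0],[0,0,0,0,0,0],[0,0,0,0,0,0]]]' | python3 drive.py; python3 -c "
from h import *
go(.50,-.04,.163,99.5)"
```

```text
time_s: 25.08
position: [0.4995, -0.254, 0.1679]
tcp_rot: [0.992, -0.124, -0.001, -0.0]
wrist_force: [0.6, 0.4, -1.0]
width: 0.0653
gripper_force: 66.6
p [ 0.4995 -0.254   0.1679] tilt [-0.001  0.001 -1.   ] yaw -104.2 shift [-0.0521 -0.2076  0.0051] j [-0.19  0.3   0.01 -0.   -1.28  1.51] rz -0.414
```

Converted, -0.0415 m is -0.664, -0.0104 m is -0.1664, -0.138 rad is -0.0439.

```bash
echo '[[[-0.1664,-0.664,0,0,0,0],[-0.1664,-0.664,0,0,0,0],[-0.1664,-0.664,0,0,0,0],[-0.1664,-0.664,0,0,0,0],[-0.1664,-0.664,0,0,0,0],[0,0,0,0,0,-0.0439],[0,0,0,0,0,-0.0439],[0,0,0,0,0,-0.0439],[0,0,0,0,0,0]]]' | python3 drive.py; echo '[[[0,0,0.64,0,0,0],[0,0,0.64,0,0,0],[0,0,0.4,0,0,0],[0,0,0.16,0,0,0],[0,0,0,0,0,0],[0,0,0,0,0,0]]]' | python3 drive.py; python3 -c "
from h import *
go(.50,-.04,.0417,99.5)"
```

```text
time_s: 26.2
position: [0.4997, -0.0405, 0.1672]
tcp_rot: [0.997, 0.082, -0.001, 0.0]
wrist_force: [-0.1, -0.3, -0.7]
width: 0.0653
gripper_force: 66.9
time_s: 26.95
position: [0.5015, -0.0404, 0.0546]
tcp_rot: [0.997, 0.083, 0.001, 0.0]
wrist_force: [0.0, -0.4, -0.7]
width: 0.0654
gripper_force: 66.9
p [ 0.5015 -0.0404  0.0546] tilt [ 0.002  0.    -1.   ] yaw -80.5 shift [-0.0014 -0.0006  0.0129] j [ 0.23  0.29 -0.32  0.   -0.96  1.5 ] rz -0.0
```

Converted, 0.006 m is 0.096, 0.003 m is 0.048.

```bash
(echo '[[[0,0,0.096,0,0,0],[0,0,0.048,0,0,0],[0,0,0,0,0,0],[0,0,0,0,0,0]]]' | python3 drive.py; echo '[[[0,0,0.024,0,0,0],[0,0,0,0,0,0]]]' | python3 drive.py; echo '[[[0,0,0.0192,0,0,0],[0,0,0,0,0,0]]]' | python3 drive.py; echo '[[[0,0,0.0128,0,0,0],[0,0,0,0,0,0]]]' | python3 drive.py)|egrep 'pos|wrist'
```

```text
position: [0.5007, -0.0405, 0.0446]
wrist_force: [-0.3, 0.7, -0.0]
position: [0.5005, -0.0405, 0.0429]
wrist_force: [0.5, 0.6, -1.0]
position: [0.5006, -0.0405, 0.0417]
wrist_force: [-0.7, -0.4, -0.4]
position: [0.5007, -0.0405, 0.0417]
wrist_force: [-2.9, 1.3, 4.3]
```

Converted, -0.03 m is -0.48, -0.02 m is -0.32.

```bash
echo '[[[0,0,0,0,0,0],[0,0,0,0,0,0],[0,0,-0.32,0,0,0],[0,0,-0.48,0,0,0],[0,0,-0.48,0,0,0],[0,0,0,0,0,0]]]' | python3 drive.py .085 >/dev/null; echo '[[[0,0,0,0,0,0.0557],[0,0,0,0,0,0.0557],[0,0,0,0,0,0.0557],[0,0,0,0,0,0.0557],[0,0,0,0,0,0.0557],[0,0,0,0,0,0.0557],[0,0,0,0,0,0.0557],[0,0,0,0,0,0.0557],[0,0,0,0,0,0.0544],[0,0,0,0,0,0]]]' | python3 drive.py;python3 - <<'E'
from h import *
s=env.snapshot("side"); cv2.imwrite("pics/g3.png",s["img"][100:310,200:480].repeat(2,0).repeat(2,1))
go(.5005,-.0405,.05,189.5)
E
```

```text
time_s: 30.2
position: [0.5001, -0.0405, 0.1202]
tcp_rot: [0.764, -0.646, -0.0, 0.0]
wrist_force: [0.2, 0.3, 0.2]
width: 0.0847
gripper_force: 0.0
p [ 0.5002 -0.0405  0.1203] tilt [-0.001 -0.    -1.   ] yaw -170.3 shift [ 0.     -0.0004  0.0703] j [ 0.23  0.23 -0.22 -0.   -1.12 -0.06] rz 0.004
```

View pics/g3.png

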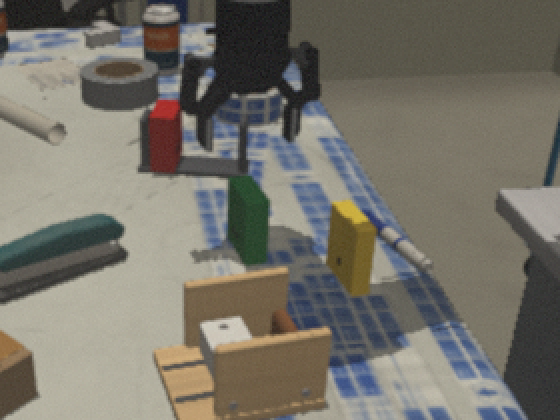

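The green stands at crop (250,220), the yellow at (350,247), and red is still on the rack. Take the green by its broad faces.

Converted, 0.03 m is 0.48, 0.025 m is 0.4.

```bash
echo '[[[0,0,0.48,0,0,0],[0,0,0.4,0,0,0],[0,0,0.24,0,0,0],[0,0,0,0,0,0],[0,0,0,0,0,0]]]' | python3 drive.py; echo '[[[0,0,0,0,0,0],[0,0,0,0,0,0],[0,0,0,0,0,0],[0,0,0,0,0,0]]]' | python3 drive.py .015; echo '[[[0,0,-0.32,0,0,0],[0,0,-0.64,0,0,0],[0,0,-0.8,0,0,0],[0,0,0,0,0,0],[0,0,0,0,0,0]]]' | python3 drive.py; python3 -c "
from h import *
go(.513,.1801,.16,189.5)"
```

```text
time_s: 30.88
position: [0.501, -0.0405, 0.0516]
tcp_rot: [0.764, -0.645, 0.0, -0.0]
wrist_force: [0.9, 0.7, 0.3]
width: 0.0853
gripper_force: 0.0
time_s: 31.38
position: [0.5007, -0.0405, 0.0513]
tcp_rot: [0.763, -0.646, 0.0, -0.0]
wrist_force: [-1.2, 0.3, 2.8]
width: 0.0271
gripper_force: 59.9
time_s: 32.0
position: [0.5, -0.0403, 0.1603]
tcp_rot: [0.763, -0.646, -0.001, 0.0]
wrist_force: [-0.3, -0.6, -1.8]
width: 0.027
gripper_force: 59.9
p [ 0.5    -0.0403  0.1603] tilt [-0.001  0.001 -1.   ] yaw -170.5 shift [-0.2153 -0.0492  0.0004] j [ 0.23  0.19 -0.15 -0.   -1.22 -0.07] rz -0.0
```

Converted, -0.043 m is -0.688, -0.0098 m is -0.1568.

```bash
echo '[[[-0.688,-0.1568,0,0,0,0],[-0.688,-0.1568,0,0,0,0],[-0.688,-0.1568,0,0,0,0],[-0.688,-0.1568,0,0,0,0],[-0.688,-0.1568,0,0,0,0],[0,0,0,0,0,0]]]' | python3 drive.py; echo '[[[0,0,0.32,0,0,0],[0,0,0.32,0,0,0],[0,0,0.192,0,0,0],[0,0,0,0,0,0],[0,0,0,0,0,0]]]' | python3 drive.py; python3 -c "
from h import *
go(.513,.1801,.0633,189.5)"
```

```text
time_s: 32.75
position: [0.5124, 0.1818, 0.1587]
tcp_rot: [0.764, -0.645, -0.001, 0.002]
wrist_force: [-0.2, -0.8, -2.1]
width: 0.0274
gripper_force: 59.8
time_s: 33.38
position: [0.5138, 0.1796, 0.1096]
tcp_rot: [0.763, -0.646, 0.0, -0.0]
wrist_force: [-1.2, 1.3, -1.7]
width: 0.0269
gripper_force: 59.8
p [0.5138 0.1796 0.1096] tilt [ 0.001  0.    -1.   ] yaw -170.5 shift [-0.0006  0.0008  0.0463] j [ 0.62  0.31 -0.13  0.   -1.13 -0.46] rz 0.0
```

Converted, 0.006 m is 0.096, 0.005 m is 0.08.

```bash
(echo '[[[0,0.0128,0.096,0,0,0],[0,0,0.08,0,0,0],[0,0,0,0,0,0],[0,0,0,0,0,0]]]' | python3 drive.py;echo '[[[0,0,0.032,0,0,0],[0,0,0.032,0,0,0],[0,0,0,0,0,0]]]' | python3 drive.py;echo '[[[0,0,0.032,0,0,0],[0,0,0.032,0,0,0],[0,0,0,0,0,0]]]' | python3 drive.py)|egrep 'pos|wrist'
```

```text
position: [0.5127, 0.1796, 0.098]
wrist_force: [-0.7, 1.1, -0.2]
position: [0.5124, 0.1795, 0.0938]
wrist_force: [-0.7, -0.7, -1.7]
position: [0.5125, 0.1795, 0.0897]
wrist_force: [0.0, 0.1, -1.0]
```

Converted, 0.003 m is 0.048.

```bash
(echo '[[[0,0,0.048,0,0,0],[0,0,0.048,0,0,0],[0,0,0,0,0,0]]]' | python3 drive.py;echo '[[[0,0,0.064,0,0,0],[0,0,0.064,0,0,0],[0,0,0,0,0,0]]]' | python3 drive.py;echo '[[[0,0,0.064,0,0,0],[0,0,0.064,0,0,0],[0,0,0,0,0,0]]]' | python3 drive.py)|egrep 'pos|wrist'
```

```text
position: [0.5124, 0.1794, 0.0836]
wrist_force: [1.5, -0.0, -1.2]
position: [0.5123, 0.1793, 0.0755]
wrist_force: [0.1, -0.4, -1.6]
position: [0.5123, 0.1794, 0.0675]
wrist_force: [0.3, 0.0, -0.5]
```

Converted, 0.001 m is 0.016.

```bash
(echo '[[[0,0.016,0.016,0,0,0],[0,0,0,0,0,0]]]' | python3 drive.py;echo '[[[0,0.0112,0,0,0,0],[0,0,0,0,0,0]]]' | python3 drive.py;echo '[[[0,0.0112,0,0,0,0],[0,0,0,0,0,0]]]' | python3 drive.py)|egrep 'pos|wrist'; python3 -c "
from h import *
print(env.get_obs()['ft_torque'])"
```

```text
position: [0.5116, 0.1794, 0.067]
wrist_force: [0.4, -0.7, -0.7]
position: [0.5114, 0.1794, 0.0673]
wrist_force: [0.8, 0.0, -0.9]
position: [0.5112, 0.1795, 0.0674]
wrist_force: [4.9, 0.7, -2.6]
[ 0.05576535 -1.97796167  0.12971336]
```

The manual's scale: shifts go in shares of 62.5 mm and turns go in shares of pi rad. Converting my numbers, -0.003 m is -0.048, -0.001 m is -0.016.

```bash
(echo '[[[0,-0.048,0,0,0,0],[0,-0.016,0,0,0,0],[0,0,0,0,0,0]]]' | python3 drive.py;echo '[[[0,-0.016,0,0,0,0],[0,0,0,0,0,0]]]' | python3 drive.py;echo '[[[0,-0.0112,0,0,0,0],[0,0,0,0,0,0]]]' | python3 drive.py;echo '[[[0,-0.0112,0,0,0,0],[0,0,0,0,0,0]]]' | python3 drive.py)|egrep 'pos|wrist'; python3 -c "
from h import *
print(env.get_obs()['ft_torque'])"
```

```text
position: [0.5137, 0.1796, 0.0667]
wrist_force: [0.5, -0.0, -0.2]
position: [0.5151, 0.1799, 0.0669]
wrist_force: [0.0, -1.1, -1.2]
position: [0.5153, 0.1799, 0.0668]
wrist_force: [-1.7, -0.4, -0.0]
position: [0.5154, 0.1798, 0.0666]
wrist_force: [-5.5, 0.1, 1.4]
[-0.09215369  1.99770054  0.07582531]
```

Play with the green is about 4 mm (gap ≈ 32 mm), less than the 6 mm that red would need. Green stays, so seat it.

Converted, 0.0035 m is 0.056, 0.0015 m is 0.024.

```bash
(echo '[[[0,0.056,0,0,0,0],[0,0,0,0,0,0],[0,0,0.024,0,0,0],[0,0,0,0,0,0]]]' | python3 drive.py;echo '[[[0,0,0.024,0,0,0],[0,0,0,0,0,0]]]' | python3 drive.py;echo '[[[0,0,0.016,0,0,0],[0,0,0,0,0,0]]]' | python3 drive.py)|egrep 'pos|wrist'
```

```text
position: [0.5132, 0.1796, 0.0654]
wrist_force: [0.3, -1.1, -0.7]
position: [0.513, 0.1796, 0.0638]
wrist_force: [0.3, -1.4, -0.6]
position: [0.5132, 0.1796, 0.0633]
wrist_force: [-0.0, 0.5, 2.2]
```

Converted, 0.0005 m is 0.008.

```bash
echo '[[[0,0,0.008,0,0,0],[0,0,0,0,0,0]]]' | python3 drive.py ; echo '[[[0,0,0,0,0,0],[0,0,0,0,0,0],[0,0,0,0,0,0]]]' | python3 drive.py .06; echo '[[[0,0,-0.32,0,0,0],[0,0,-0.64,0,0,0],[0,0,-0.8,0,0,0],[0,0,-0.8,0,0,0],[0.8,0.48,0,0,0,0],[0.8,0.48,0,0,0,0],[0.8,0.48,0,0,0,0],[0.8,0.48,0,0,0,0],[0,0,0,0,0,0]]]' | python3 drive.py
python3 - <<'E'
from h import *
t=env.snapshot("top")["img"][180:290,130:400]; s=env.snapshot("side")["img"][110:320,180:450]
cv2.imwrite("pics/f.png",cv2.resize(np.vstack([t,s]),(506,600),interpolation=cv2.INTER_CUBIC))
E
```

```text
time_s: 38.88
position: [0.5132, 0.1796, 0.0632]
tcp_rot: [0.763, -0.646, 0.0, -0.0]
wrist_force: [-2.6, -0.0, 6.3]
width: 0.0268
gripper_force: 60.9
time_s: 39.25
position: [0.5131, 0.1796, 0.0623]
tcp_rot: [0.763, -0.646, -0.0, 0.0]
wrist_force: [-0.4, 0.0, -0.5]
width: 0.0597
gripper_force: 0.0
time_s: 40.38
position: [0.4264, -0.0401, 0.223]
tcp_rot: [0.762, -0.648, 0.0, -0.0]
wrist_force: [0.2, -0.3, 0.3]
width: 0.0604
gripper_force: 0.0
```

View pics/f.png

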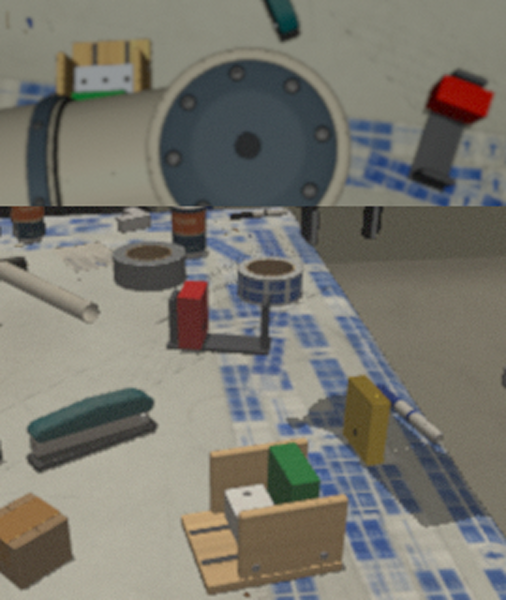

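The green spacer stands in the gap (crop 293,472). Yellow is upright on the bench (365,420), red is upright on the rack (188,315), and the stapler and carton look unmoved. I'll hand it in.

```bash
python3 -c "
from station import env
print(env.sign_off())"
```

```text
the job is handed in; nothing more can be done
None
```

I handed the job in with the green medium spacer standing in the gap: yellow went in first, all the way down, and feeling the play put the gap at about 32 mm, too narrow for the 34 mm red one, which I left untried and upright on the rack, with yellow upright on the bench.

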